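# Shut and bolt the lid of the bench test box

### The job

Press the lid of the grey test box fully shut, then bolt it: keep the sprung catch bar pressed down with one fingertip while the other fingertip pushes the bolt's thumb tab along, until the bolt is fully home through the eye on the lid, and let the catch spring back up behind it. Only press and push: do not lift the lid, pick nothing up, and leave the loose things on and around the box where they are.

Things in the scene. Friction and masses are not known exactly. Their poses are not given: they have to be found in the camera images.
- test_box: Grey steel test box fixed on the bench, 290 (x) by 280 mm (y). Origin: centre of its underside, bench level; own +x to the lid's hinge (far side), +y the bolt's way home. All offsets given are in this frame, in mm. On the operator's side a flat deck, 100 deep, 70 high, carries the catch bar and behind it the bolt, whose guide straps (y = -75, +35) and end switch (y = 72..104) are 88 and 94 high.
- lid_front (a point): Middle of the top of the lid's front rail, where to press; moves with the lid. Shut it lies at (-29, 0, 80). Lid: aluminium frame with clear pane, 183 deep, 272 wide, 10 thick; the rail reaches 14 mm either side of this point along x.
- lid_eye (a point): Top of the steel eye on the lid's front tongue, through which the bolt goes; moves with the lid. Eye 38 mm wide (x), 10 mm thick (y). With the lid shut at (-70, 60, 96), 26 mm above the deck.
- lid (a joint): Lid angle in rad: 0 shut, grows as it opens (front edge up). Hinge along the box's y at its far edge, at x = 140, z = 74. Stiff: it stays at any angle, starts ajar (up to 0.35), and takes some 2 to 4 N down on the front rail to close.
- bolt_tab (a point): On the bolt's upright thumb tab, mid-width and mid-thickness, 8 mm below its top edge; moves with the bolt. Tab: steel plate 30 mm wide (x), 6 mm thick (y, the way it slides), top 48 mm above the deck, rising from the flat bolt (top 15 mm above the deck). Bolt drawn back: the point is at (-70, -28, 110). Push on the tab's -y face.
- bolt (a joint): Bolt travel in m along the box's +y: 0 drawn back, 0.026 fully home (stop). Friction about 2.5 N. With the catch up it moves only some 3 mm, until its side lug meets the catch's tooth; with the catch down it slides all the way, and from 0.023 on the tooth can rise behind the lug.
- catch_top (a point): Centre of the top of the sprung catch bar; moves with it. Steel bar 24 mm wide (x), 72 mm long (y), beside the bolt on the operator's side, 52 mm in front of the tab's middle. Catch up: the point is at (-122, -31, 103). A fingertip may press anywhere on it and slide along it.
- catch (a joint): How far the catch bar is pressed straight down, in m: 0 up, 0.010 fully down (stop; bar top 23 mm above the deck). The bolt is free from 0.005 on. The spring takes 3 N to start and 6 N fully down, and lifts the bar when let go; let go with the bolt midway, the tooth stays under the lug.
- solder_reel: Bystander: loose small aluminium reel, 40 mm diameter, 30 mm high, upright on the box's deck near its -y end; origin centre of its underside.
- screwdriver: Bystander: loose screwdriver lying on the bench left (+y) of the box, 190 mm long; origin on its underside.
- wire_frame: Bystander: loose soldered copper wire cube frame, 74 mm a side, on the bench left (+y) of the box; origin centre of its underside.
- side_cutters: Bystander: loose side cutters, 155 mm long, 12 mm high, lying on the bench right (-y) of the box; origin on the underside near the pivot.
- multimeter: Bystander: loose grey hand-held meter, 75 x 140 x 34 mm (42 mm over its dial), lying to the right; origin centre of its underside.
- parts_tray: Bystander: loose grey divided parts tray, 140 x 100 x 35 mm, to the left; origin centre of its underside.
- screw_jar: Bystander: loose clear jar with a steel cap, 52 mm diameter, 65 mm high, to the right; origin centre of its underside.

How it is judged:
On the way, in this order (a step that is already met when the one before it is completed fails the run):
1. the lid is pressed shut, the bolt still drawn back (value of joint lid below 0.012 rad and value of joint bolt below 0.006 m), for 0.2 s.
2. midway along its travel the bolt is pushed by a fingertip while the catch is held down by a fingertip (value of joint bolt between 0.008 and 0.021 m and value of joint catch above 0.004 m and value of joint lid below 0.015 rad and contact force between catch and the fingers above 1 N and contact force between bolt and the fingers above 0.3 N), for 0.04 s.
At the end, for the whole second after the job is handed in: The lid is shut (within 0.015 rad, 3 mm at its front edge), the bolt is home through the eye (22.5 mm or more of its 26 mm), the catch has sprung back up behind the lug (within 1.5 mm of its top), no loose thing has been moved by more than 30 mm, and the robot touches nothing (value of joint lid below 0.015 rad and value of joint bolt above 0.0225 m and value of joint catch below 0.0015 m and not (distance of any of solder_reel, screwdriver, wire_frame, side_cutters, multimeter, parts_tray, screw_jar from where it was at the start of the episode above 0.03 m)).
It fails at once if a loose bystander is moved by more than 30 mm or lifted (distance of any of solder_reel, screwdriver, wire_frame, side_cutters, multimeter, parts_tray, screw_jar from where it was at the start of the episode above 0.03 m).
It fails at once if the lid is lifted further open (value of joint lid above 0.45 rad).
It also fails if it takes over 43 s, if anything falls off the work surface, if the arm or the gripper's body presses on something with over 40 N, if the wrist force passes 120 N, or if a joint passes its speed limit or range.

### The arm

A 6-joint arm with a two-finger parallel gripper is mounted at the origin on the work surface. World frame = base frame: x ahead of the robot, y to its left, z up, the work surface at z = 0. Lengths are in m, angles in rad, forces in N, time in s.
With the tool pointing down it reaches from about 0.3 to 0.775 m from the base axis. Payload 14.6 kg.
Tool frame: the origin (TCP) lies between the finger pads; the fingertips stand 19 mm ahead of it and the grasp point (between the pads) is the TCP; z points along the fingers, y is the direction in which the jaws open and shut (so a half turn about z gives the same grasp; the last joint's range is limited). The gripper opens to 94 mm and grips with 3 to 60 N. Pads are 16 mm wide; open, the fingers measure 119 mm over their backs; the gripper's body (75 mm by 177 mm) begins 78 mm behind the grasp point.
Start: joints at [1.094, 0.3, 1.521, -0, 1.321, -0.067], TCP at [0.219, 0.504, 0.224] pointing down, gripper open.
Joint ranges: [-3.03, 3.03], [-0.79, 2.21], [0.23, 2.52], [-1.04, 4.18], [0, 3.07], [-2.55, 2.55]. Speed limits (rad/s): [2.22, 2.22, 2.57, 3.14, 3.14, 3.14].

### API

Orientations are given as [roll, pitch, yaw] about the fixed x, y, z axes, in that order (R = Rz(yaw) Ry(pitch) Rx(roll)).
In Python, from station import telemetry, vision, ctrl gives the robot as it stands. The module is installed in compiled form; this text tells all that it offers.
- The arm moves only by the shell command python3 -m creep 'ROWS' [FORCE]. ROWS is JSON, a list of rows, each a list of 3 entries, a list of its own where there are three numbers: the shift along the tool's x, y, z in units of 50 mm (1.0 is 50 mm), then the turn about the tool's z in units of 8 degrees (1.0 is 8 degrees), then the opening, from 0 (shut) to 1 (fully open). In form: [[[tx, ty, tz], twist, gripper], ...]. A call has 1 to 12 rows; each row is the pose to reach, as a shift and turn from the pose commanded when the call began, along the tool's axes at that moment; what a row does not reach only later rows make up. A row lasts 1/10 s, in which the tool goes at most 50 mm and 8.59 degrees, less where a joint would pass 70% of its speed; a pose out of reach is approached as far as the arm can. A call with a gripper value outside its range is refused whole. The fingers move at their own pace and stop on an object; FORCE is the grip in N (left out, the last holds). Time passes only in rows, so rows that repeat a pose let the fingers close. It gives the time, the measured TCP pose, the force and the opening at its end, in the units of the state.
- telemetry.get_obs(): the state, without advancing time (a new reading comes with each control period).
- vision.camera(name): name is "scene" or "top"; returns a dict with "img" (384x512x3 uint8, red, green, blue), "depth" (384x512 float32, m along the optical axis (not along the pixel's ray), 0 where there is no reading), "vertical_fov" (degrees; the focal length in pixels is half the picture's height over the tangent of half this angle, whatever the lens; pixels are square), "cx", "cy" (the principal point, pixels), "extrinsics" (4x4, takes a point from camera to world coordinates). Camera axes: x right, y down, z forward; pixel columns grow to the right and rows downward; lengths in m; the calibration is good to about 2 mm. A picture is of the moment at which its call begins.
- ctrl.hand_in(): hands the job in, once; it reports no verdict.
The state is a dict: "time_s": time; "qpos": joint angles; "joint_vel": joint speeds; "tau": joint torques, N m; "ee_pos": TCP position; "eef_rot": TCP orientation; "force": force on the tool from outside, world axes, zero at the start; "moment": the same for the moment, N m; "grip_width": finger opening in m.
Only numpy, scipy, OpenCV 4.12 (cv2) and the standard library are available. Lean on these libraries where they do the work, as an engineer would, in place of code of your own. Each camera call takes 0.05 s, during which the arm holds its last target.

## Working session

There is one attempt and no reset: what is moved stays moved. The work goes in short steps, Python scripts to look and compute and a shell command to move; the robot and the scene stay as the last step left them, time stands still between calls to the robot, and variables do not carry over. Pictures are saved under pics/ and viewed, and the job is handed in when it is done.

```bash
mkdir -p pics
python3 - <<'E'
from station import telemetry, vision
import cv2,numpy as np
print(telemetry.get_obs())
for n in("scene","top"):
    c=vision.camera(n); cv2.imwrite(f"pics/{n}0.png",c["img"][:,:,::-1])
    np.savez(f"{n}0.npz",**{k:np.array(v) for k,v in c.items()})
    print(n,c["vertical_fov"],c["cx"],c["cy"],np.round(c["extrinsics"],4).tolist())
E
```

```text
{'time_s': 0.0, 'qpos': array([ 1.09442657e+00,  3.00473255e-01,  1.52158671e+00, -7.11153741e-06,
        1.32068378e+00, -6.66104867e-02]), 'joint_vel': array([-0.00120988, -0.00166886, -0.00075278, -0.0011034 , -0.00062011,
       -0.0005254 ]), 'tau': array([-1.82235333e-03, -5.31833982e+01, -3.52713776e+01,  7.07140379e-02,
        2.46026705e-02, -1.17096047e-04]), 'ee_pos': array([0.21901321, 0.50425176, 0.22388275]), 'eef_rot': array([-3.14044365e+00, -6.97453609e-05,  2.73183511e+00]), 'force': array([0.51436615, 0.16069434, 0.00519554]), 'moment': array([-0.0302169 , -0.03111272,  0.03462516]), 'grip_width': 0.09408218886692234}
scene 44.61898059398398 251.81424328655066 190.58972469588042 [[0.4138, 0.7705, -0.4848, 1.2595], [0.9102, -0.3594, 0.2057, -0.2691], [-0.0158, -0.5264, -0.8501, 1.1628], [0.0, 0.0, 0.0, 1.0]]
top 57.74423392167283 259.79886726268825 191.6601388566509 [[-0.0079, -0.9902, 0.1396, 0.4758], [-1.0, 0.0083, 0.0019, -0.0092], [-0.003, -0.1396, -0.9902, 1.2011], [0.0, 0.0, 0.0, 1.0]]
```

View pics/scene0.png

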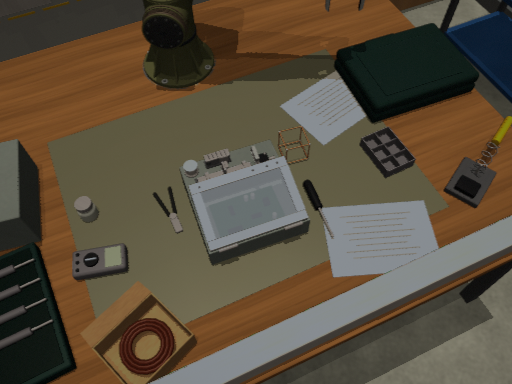

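View pics/top0.png

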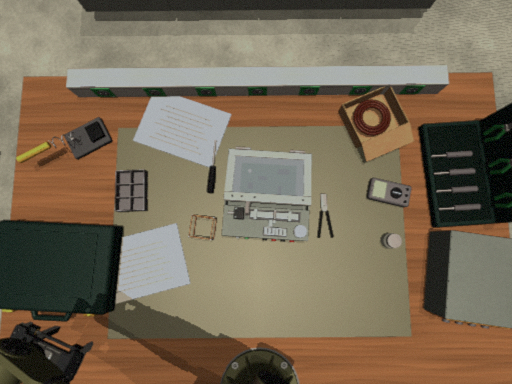

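Run:
```python
import cv2
t=cv2.imread("pics/top0.png");s=cv2.imread("pics/scene0.png")
cv2.imwrite("pics/topz.png",cv2.resize(t[140:250,180:340],None,fx=5,fy=5,interpolation=cv2.INTER_CUBIC))
cv2.imwrite("pics/scz.png",cv2.resize(s[120:265,145:345],None,fx=4,fy=4,interpolation=cv2.INTER_CUBIC))
```

```text
(no output)
```

View pics/topz.png

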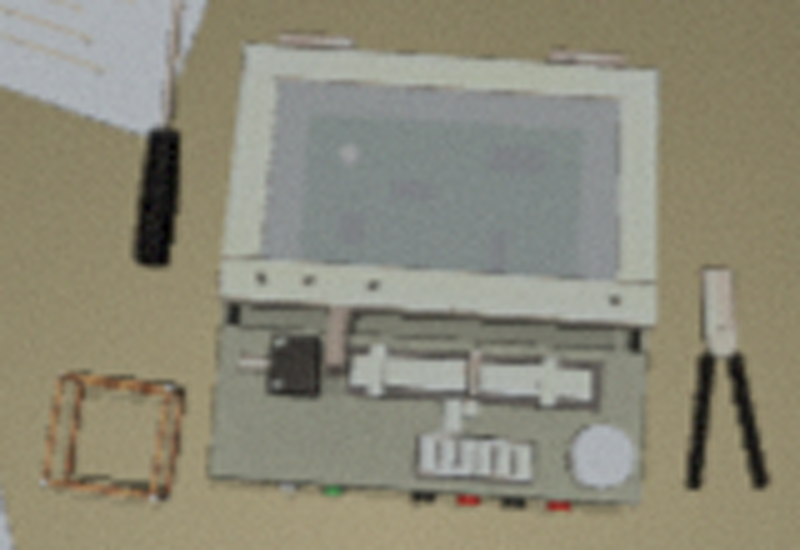

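View pics/scz.png

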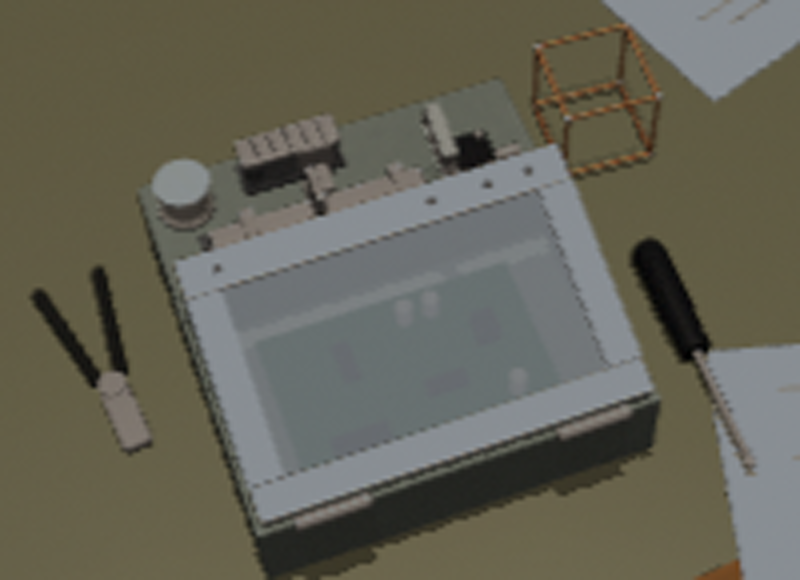

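```bash
cat > h.py <<'E'
import numpy as np
def cam(n):
    d=np.load(n+"0.npz"); return d
def ray(d,u,v):
    h=d["img"].shape[0]; f=h/2/np.tan(np.radians(float(d["vertical_fov"]))/2)
    E=d["extrinsics"]; r=E[:3,:3]@np.array([(u-d["cx"])/f,(v-d["cy"])/f,1]); return E[:3,3],r
def onz(d,u,v,z):
    o,r=ray(d,u,v); return o+r*(z-o[2])/r[2]
def proj(d,p):
    h=d["img"].shape[0]; f=h/2/np.tan(np.radians(float(d["vertical_fov"]))/2)
    E=d["extrinsics"]; q=E[:3,:3].T@(np.array(p)-E[:3,3]); return f*q[0]/q[2]+float(d["cx"]), f*q[1]/q[2]+float(d["cy"])
E
python3 - <<'E'
from h import *
t=cam("top");s=cam("scene")
T=lambda zu,zv,z:onz(t,(zu+.5)/5+180-.5,(zv+.5)/5+140-.5,z)
S=lambda zu,zv,z:onz(s,(zu+.5)/4+145-.5,(zv+.5)/4+120-.5,z)
def p(*a):print(*[np.round(x,4) if not isinstance(x,str) else x for x in a])
a=T(209,477,.07);b=T(640,502,.07);p("top deck front L,R",a,b,np.hypot(*(a-b)[:2]))
for n,q in dict(FL=(497,80),FR=(140,192)).items(): p("scene",n,S(*q,.07))
p("catch T",[T(*q,.103) for q in((420,434),(536,444),(531,480),(418,474))])
p("catch S",[S(*q,.103) for q in((236,142),(330,117),(340,135),(241,165))])
p("eye T",T(335,365,.096)); p("tabT",T(475,370,.118)); p("reel",T(603,457,.1),S(182,184,.1))
# depth
for n,d in(("top",t),("scene",s)):
    h=384;f=h/2/np.tan(np.radians(float(d["vertical_fov"]))/2)
    v,u=np.mgrid[:384,:512]; D=d["depth"];P=np.stack([(u-d["cx"])/f*D,(v-d["cy"])/f*D,D],-1)@d["extrinsics"][:3,:3].T+d["extrinsics"][:3,3]
    np.save(n+"P.npy",P)
E
```

```text
top deck front L,R [0.4952 0.1179 0.07  ] [ 0.477  -0.1595  0.07  ] 0.278
scene FL [0.4968 0.1139 0.07  ]
scene FR [ 0.4796 -0.1588  0.07  ]
catch T [[ 0.5203 -0.0182  0.103 ]
 [ 0.5135 -0.0909  0.103 ]
 [ 0.4911 -0.0873  0.103 ]
 [ 0.4954 -0.0167  0.103 ]]
catch S [[ 0.4916 -0.0866  0.103 ]
 [ 0.4995 -0.0185  0.103 ]
 [ 0.517  -0.0182  0.103 ]
 [ 0.5115 -0.0907  0.103 ]]
eye T [0.5647 0.0354 0.096 ]
tabT [ 0.5591 -0.0526  0.118 ]
reel [ 0.5051 -0.133   0.1   ] [ 0.507  -0.1331  0.1   ]
```

Run:
```python
from h import *
for n in("top","scene"):
    P=np.load(n+"P.npy")
    O=np.array([.630,-.0298]); a=np.radians(-3.7); X=np.array([np.cos(a),np.sin(a)]);Y=np.array([-X[1],X[0]])
    l=np.stack([(P[...,:2]-O)@X,(P[...,:2]-O)@Y,P[...,2]],-1).reshape(-1,3)
    # side rails of lid
    m=(abs(abs(l[:,1])-.125)<.008)&(l[:,0]>-.03)&(l[:,0]<.12)&(l[:,2]>.06)
    c=np.polyfit(l[m,0],l[m,2],1); print(n,m.sum(),"slope",c, "resid",np.std(l[m,2]-np.polyval(c,l[m,0])))
    d=(l[:,0]<-.1)&(l[:,0]>-.14)&(l[:,1]>.02)&(l[:,1]<.12); print("deck z",np.median(l[d,2]))
    r=(abs(l[:,1])<.03)&(l[:,0]>-.06)&(l[:,0]<.0)&(l[:,2]>.075)
    for x0 in np.arange(-.06,0,.005):
        k=r&(abs(l[:,0]-x0)<.0025); print(round(x0*1e3),k.sum(),np.round(np.median(l[k,2])*1e3,1) if k.any() else '')
    # extents at box
    k=(abs(l[:,0])<.15)&(abs(l[:,1])<.15)&(l[:,2]>.055)&(l[:,2]<.2); print(l[k].min(0),l[k].max(0))
    # catch
    k=(abs(l[:,0]+.122)<.02)&(abs(l[:,1]+.031)<.045)&(l[:,2]>.095)&(l[:,2]<.112); print("catch",k.sum(),np.median(l[k],0),np.percentile(l[k],[3,97],axis=0))
```

```text
top 433 slope [-0.29407078  0.1208629 ] resid 0.0019153284171871557
deck z 0.06969511635611703
-60 3 115.8
-55 2 76.6
-50 0 
-45 0 
-40 0 
-35 30 128.3
-30 34 130.3
-25 28 128.8
-20 31 126.6
-15 26 125.3
-10 27 124.1
-5 29 118.9
[-0.14625369 -0.14117857  0.05827683] [0.14985351 0.14060571 0.16063288]
catch 184 [-0.12202639 -0.02881525  0.10283405] [[-0.13391004 -0.06330674  0.09872179]
 [-0.10939422  0.00276348  0.10618169]]
scene 695 slope [-0.29822902  0.11951848] resid 0.0023673440021279735
deck z 0.0687879048378377
-60 5 103.1
-55 0 
-50 0 
-45 0 
-40 3 125.7
-35 34 129.3
-30 38 128.2
-25 43 126.5
-20 41 125.5
-15 38 123.9
-10 56 120.2
-5 44 117.7
[-0.14881787 -0.14326917  0.05507341] [0.14992778 0.1388373  0.16197677]
catch 208 [-0.1228039  -0.03012133  0.10134116] [[-0.13598633 -0.06587193  0.09651256]
 [-0.1101649   0.00080035  0.10552477]]
```

```bash
python3 -m creep '[[[-0.8,-0.48,0],0.7,0],[[-1.6,-0.95,0],1.4,0],[[-2.4,-1.4,0],2.1,0],[[-3.2,-1.9,0],2.8,0],[[-4.0,-2.4,0],3.5,0],[[-4.8,-2.85,0],4.2,0],[[-5.6,-3.3,0],4.9,0],[[-6.4,-3.8,0],5.6,0],[[-7.2,-4.25,0],6.3,0],[[-8.0,-4.7,0],7.0,0],[[-8.0,-4.7,0],7.0,0],[[-8.0,-4.7,0],7.0,0]]' 5
cat > st.py <<'E'
import sys
from h import *
from station import telemetry
o=telemetry.get_obs(); from scipy.spatial.transform import Rotation as R
print("t",round(o["time_s"],2),"ee",np.round(o["ee_pos"],4),"rot",np.round(o["eef_rot"],4),"F",np.round(o["force"],1),"w",round(o["grip_width"],4))
M=R.from_euler("xyz",o["eef_rot"]).as_matrix()
a=np.radians(-3.7);B=np.array([[np.cos(a),-np.sin(a),0],[np.sin(a),np.cos(a),0],[0,0,1]]);O=np.array([.630,-.0298,0])
print("tip local mm",np.round(B.T@(o["ee_pos"]+.019*M[:,2]-O)*1e3,1),"yaw err deg",round(np.degrees(o["eef_rot"][2])-86.3,2))
if len(sys.argv)>3:
    g=np.array([float(x) for x in sys.argv[1:4]])/1e3
    d=O+B@g-(o["ee_pos"]+.019*M[:,2]); print("to go units",np.round(M.T@d/.05,3),"twist",round((np.degrees(o["eef_rot"][2])-86.3)/8,3))
E
python3 st.py -26 0 160
```

```text
time_s: 1.3
ee_pos: [0.4924, 0.1289, 0.224]
eef_rot: [-3.141, -0.0, 1.753]
force: [-0.1, 0.4, -0.4]
grip_width: 0.0019
t 1.3 ee [0.4924 0.1289 0.224 ] rot [-3.1405e+00 -1.0000e-04  1.7532e+00] F [-0.1  0.4 -0.4] w 0.0019
tip local mm [-147.6  149.5  205. ] yaw err deg 14.15
to go units [-3.494  1.627  0.897] twist 1.769
```

```bash
python3 -m creep '[[[-0.7,0.33,0],0.35,0],[[-1.4,0.66,0],0.7,0],[[-2.1,1.0,0],1.05,0],[[-2.8,1.3,0.2],1.4,0],[[-3.49,1.63,0.5],1.77,0],[[-3.49,1.63,0.9],1.77,0],[[-3.49,1.63,0.9],1.77,0]]'; python3 st.py -26 0 130
```

```text
time_s: 2.0
ee_pos: [0.6032, -0.0263, 0.1765]
eef_rot: [-3.136, -0.0, 1.509]
force: [-0.7, -0.2, 0.6]
grip_width: 0.0005
t 2.0 ee [ 0.6032 -0.0263  0.1765] rot [-3.1365e+00 -4.0000e-04  1.5085e+00] F [-0.7 -0.2  0.6] w 0.0005
tip local mm [-27.1   1.8 157.5] yaw err deg 0.13
to go units [-0.036  0.024  0.551] twist 0.016
```

```bash
python3 -m creep '[[[0,0,0.3],0,0],[[0,0,0.5],0,0],[[0,0,0.65],0,0],[[0,0,0.8],0,0],[[0,-0.02,0.95],0,0],[[0,-0.03,1.1],0,0],[[0,-0.04,1.25],0,0],[[0,-0.05,1.4],0,0],[[0,-0.06,1.5],0,0],[[0,-0.06,1.5],0,0]]'; python3 st.py -29 0 80
```

```text
time_s: 3.0
ee_pos: [0.6012, -0.027, 0.1036]
eef_rot: [-3.141, 0.0, 1.507]
force: [-1.3, 0.7, -0.4]
grip_width: 0.0001
t 3.0 ee [ 0.6012 -0.027   0.1036] rot [-3.1409  0.      1.5072] F [-1.3  0.7 -0.4] w 0.0001
tip local mm [-28.9   0.9  84.6] yaw err deg 0.06
to go units [-0.019 -0.001  0.091] twist 0.007
```

```bash
python3 -m creep '[[[0,0,0.04],0,0],[[0,0,0.08],0,0],[[0,0,0.12],0,0],[[0,0,0.15],0,0],[[0,0,0.15],0,0],[[0,0,0.15],0,0],[[0,0,0.15],0,0]]'; python3 st.py -29 0 80
```

```text
time_s: 3.7
ee_pos: [0.6015, -0.027, 0.099]
eef_rot: [3.141, 0.0, 1.507]
force: [-11.2, 1.4, 21.1]
grip_width: 0.0004
t 3.7 ee [ 0.6015 -0.027   0.099 ] rot [3.1406e+00 2.0000e-04 1.5073e+00] F [-11.2   1.4  21.1] w 0.0004
tip local mm [-28.6   0.9  80. ] yaw err deg 0.06
to go units [-0.018 -0.008 -0.   ] twist 0.008
```

```bash
python3 -m creep '[[[0,0,-0.3],0,0],[[0,0,-0.7],0,0],[[0,0,-1.1],0,0.1],[[0,0,-1.3],0,0.42],[[0,0,-1.3],0,0.42]]'; python3 st.py -96 -46 140
python3 - <<'E'
from station import vision
import cv2,numpy as np
for n in("scene","top"):
    c=vision.camera(n); 
    i=c["img"][:,:,::-1]
    cv2.imwrite(f"pics/{n}1.png",cv2.resize(i[120:265,145:345] if n=="scene" else i[140:250,180:340],None,fx=4,fy=4,interpolation=cv2.INTER_CUBIC))
E
```

```text
time_s: 4.2
ee_pos: [0.602, -0.027, 0.1633]
eef_rot: [3.139, 0.0, 1.507]
force: [-1.1, 0.4, -0.6]
grip_width: 0.0207
t 4.2 ee [ 0.602  -0.027   0.1633] rot [3.1390e+00 1.0000e-04 1.5073e+00] F [-1.1  0.4 -0.6] w 0.0207
tip local mm [-28.1   1.  144.3] yaw err deg 0.06
to go units [-0.938 -1.359  0.082] twist 0.008
```

View pics/scene1.png

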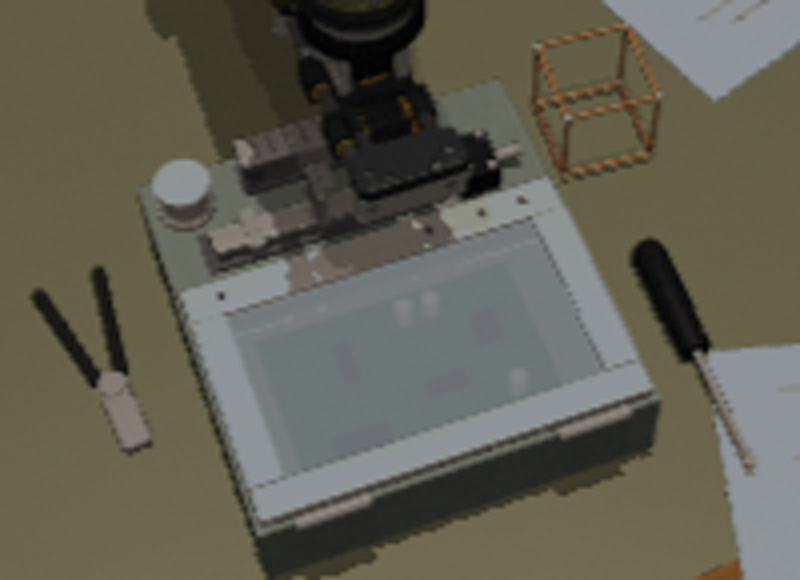

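The scene picture shows the lid down: its front rail runs from (190,300) to (550,190), below where it was before. The reel at (182,185) has not moved. Next I move over the catch and the back of the tab.

```bash
python3 -m creep '[[[-0.3,-0.4,0],0,0.42],[[-0.6,-0.8,0],0,0.42],[[-0.94,-1.2,0],0,0.42],[[-0.94,-1.36,0],0,0.42],[[-0.94,-1.36,0],0,0.42],[[-0.94,-1.36,0],0,0.42]]'; python3 st.py -96 -46 104
python3 - <<'E'
from station import vision
import cv2,numpy as np
for n in("scene","top"):
    c=vision.camera(n); 
    i=c["img"][:,:,::-1]
    cv2.imwrite(f"pics/{n}2.png",cv2.resize(i[120:220,145:295] if n=="scene" else i[140:250,180:340],None,fx=5,fy=5,interpolation=cv2.INTER_CUBIC))
E
```

```text
time_s: 4.9
ee_pos: [0.531, -0.0691, 0.1617]
eef_rot: [-3.141, -0.0, 1.508]
force: [0.5, 0.6, 0.4]
grip_width: 0.0393
t 4.9 ee [ 0.531  -0.0691  0.1617] rot [-3.1415e+00 -1.0000e-04  1.5076e+00] F [0.5 0.6 0.4] w 0.0393
tip local mm [-96.2 -45.6 142.7] yaw err deg 0.08
to go units [-0.009  0.005  0.774] twist 0.01
```

View pics/scene2.png

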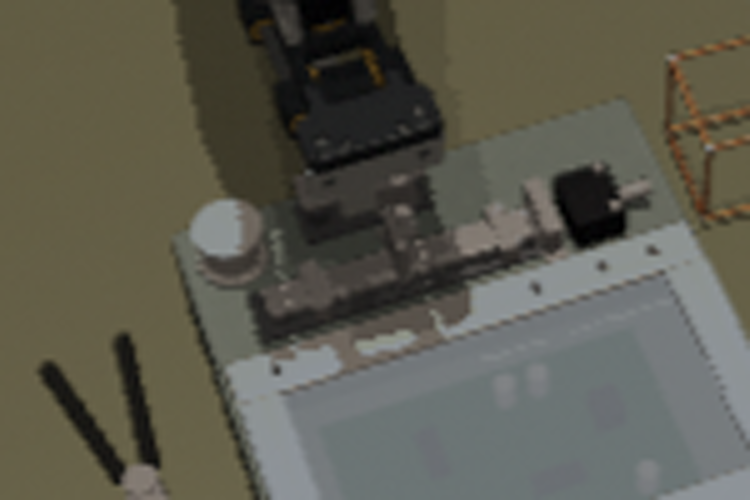

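```bash
python3 -m creep '[[[0,0,0.25],0,0.42],[[0,0,0.5],0,0.42],[[0,0,0.7],0,0.42],[[0,0,0.78],0,0.42],[[0,0,0.86],0,0.42],[[0,0,0.94],0,0.42],[[0,0,0.94],0,0.42],[[0,0,0.94],0,0.42]]'; python3 st.py -96 -38 95
```

```text
time_s: 5.8
ee_pos: [0.5305, -0.0695, 0.1153]
eef_rot: [3.141, 0.0, 1.507]
force: [-3.2, 1.1, 4.8]
grip_width: 0.0396
t 5.8 ee [ 0.5305 -0.0695  0.1153] rot [3.1415 0.     1.5073] F [-3.2  1.1  4.8] w 0.0396
tip local mm [-96.7 -46.1  96.3] yaw err deg 0.06
to go units [0.161 0.014 0.025] twist 0.007
```

```bash
python3 -m creep '[[[0.04,0,0.03],0,0.42],[[0.08,0,0.03],0,0.42],[[0.12,0,0.03],0,0.42],[[0.16,0,0.03],0,0.42],[[0.2,0,0.03],0,0.42],[[0.24,0,0.03],0,0.42],[[0.28,0,0.03],0,0.42],[[0.32,0,0.03],0,0.42],[[0.36,0,0.03],0,0.42],[[0.4,0,0.03],0,0.42]]'; python3 st.py -96 -13 95
```

```text
time_s: 6.8
ee_pos: [0.5324, -0.0501, 0.1139]
eef_rot: [3.14, 0.001, 1.507]
force: [0.1, -7.6, 4.0]
grip_width: 0.0397
t 6.8 ee [ 0.5324 -0.0501  0.1139] rot [3.1398e+00 1.2000e-03 1.5071e+00] F [ 0.1 -7.6  4. ] w 0.0397
tip local mm [-96.1 -26.6  94.9] yaw err deg 0.05
to go units [ 0.272  0.002 -0.002] twist 0.006
```

```bash
python3 -m creep '[[[0.04,0,0],0,0.42],[[0.08,0,0],0,0.42],[[0.12,0,0],0,0.42],[[0.16,0,0],0,0.42],[[0.2,0,0],0,0.42]]'; python3 st.py -96 -13 95;python3 -m creep '[[[0.04,0,0],0,0.42],[[0.07,0,0],0,0.42],[[0.07,0,0],0,0.42]]'; python3 st.py -96 -13 95
```

```text
time_s: 7.3
ee_pos: [0.5331, -0.0401, 0.1139]
eef_rot: [3.14, 0.001, 1.507]
force: [1.1, -7.5, 4.2]
grip_width: 0.0393
t 7.3 ee [ 0.5331 -0.0401  0.1139] rot [3.1396e+00 1.1000e-03 1.5071e+00] F [ 1.1 -7.5  4.2] w 0.0393
tip local mm [-96.  -16.6  94.9] yaw err deg 0.05
to go units [ 0.072  0.001 -0.002] twist 0.006
time_s: 7.6
ee_pos: [0.5332, -0.0382, 0.114]
eef_rot: [3.14, 0.004, 1.506]
force: [0.2, -19.2, 3.9]
grip_width: 0.0398
t 7.6 ee [ 0.5332 -0.0382  0.114 ] rot [3.1396 0.0037 1.5063] F [  0.2 -19.2   3.9] w 0.0398
tip local mm [-96.  -14.7  95. ] yaw err deg 0.0
to go units [ 0.034  0.    -0.001] twist 0.0
```

```bash
python3 -m creep '[[[-0.02,0,0],0,0.42],[[-0.03,0,-0.1],0,0.42],[[-0.05,0,-0.3],0,0.42],[[-0.1,0,-0.7],0,0.42],[[-0.1,0,-1.2],0,0.42],[[-0.1,0,-2.0],0,0.42],[[-0.1,-0.8,-2.8],0,0.42],[[-0.1,-1.6,-3.2],0,0.42],[[-0.1,-2.4,-3.2],0,0.42],[[-0.1,-3.2,-3.2],0,0.42],[[-0.1,-3.2,-3.2],0,0.42]]'; python3 st.py
python3 - <<'E'
from station import vision
import cv2,numpy as np
for n in("scene","top"):
    c=vision.camera(n); np.savez(f"{n}9.npz",**{k:np.array(v) for k,v in c.items()})
    i=c["img"][:,:,::-1]
    cv2.imwrite(f"pics/{n}3.png",cv2.resize(i[120:220,145:295] if n=="scene" else i[140:250,180:340],None,fx=5,fy=5,interpolation=cv2.INTER_CUBIC))
E
```

```text
time_s: 8.7
ee_pos: [0.3699, -0.0303, 0.2742]
eef_rot: [3.14, -0.0, 1.508]
force: [-0.3, 0.1, 0.7]
grip_width: 0.0393
t 8.7 ee [ 0.3699 -0.0303  0.2742] rot [ 3.1396e+00 -2.0000e-04  1.5075e+00] F [-0.3  0.1  0.7] w 0.0393
tip local mm [-259.5  -17.3  255.2] yaw err deg 0.07
```

View pics/scene3.png

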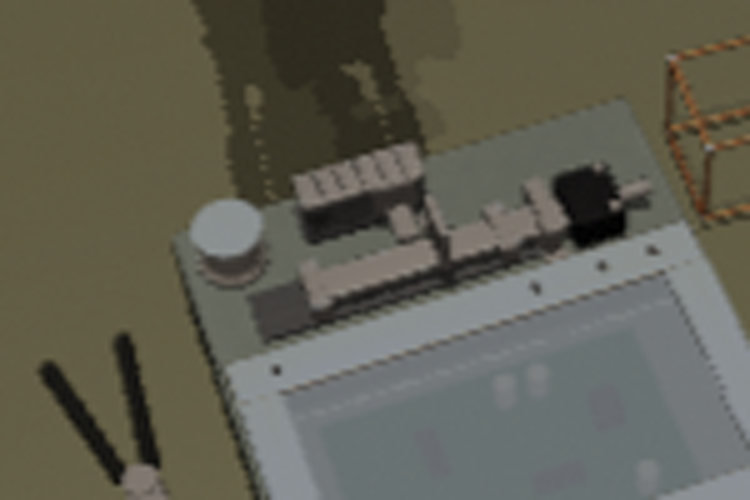

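View pics/top3.png

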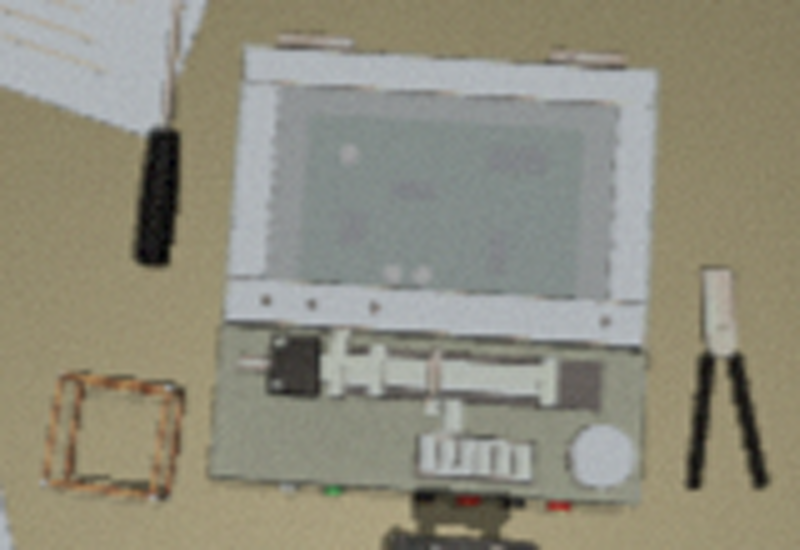

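Run:
```python
from h import *
for n in("top","scene"):
  z=[]
  for s in"09":
    d=np.load(n+s+".npz");f=192/np.tan(np.radians(float(d["vertical_fov"]))/2)
    v,u=np.mgrid[:384,:512]; D=d["depth"];P=np.stack([(u-d["cx"])/f*D,(v-d["cy"])/f*D,D],-1)@d["extrinsics"][:3,:3].T+d["extrinsics"][:3,3]
    O=np.array([.630,-.0298]); a=np.radians(-3.7); X=np.array([np.cos(a),np.sin(a)]);Y=np.array([-X[1],X[0]])
    l=np.stack([(P[...,:2]-O)@X,(P[...,:2]-O)@Y,P[...,2]],-1).reshape(-1,3)
    c=(abs(l[:,0]+.122)<.009)&(abs(l[:,1]+.031)<.033)
    t=(abs(l[:,0]+.07)<.014)&(l[:,2]>.1)&(l[:,2]<.122)&(l[:,1]>-.06)&(l[:,1]<.03)
    m=(abs(abs(l[:,1])-.125)<.008)&(l[:,0]>-.03)&(l[:,0]<.12)&(l[:,2]>.06)
    print(n,s,"catch z",np.median(l[c,2]),"tab y",np.median(l[t,1]),t.sum(),"lid slope",np.polyfit(l[m,0],l[m,2],1)[0])
```

```text
top 0 catch z 0.10282037382232989 tab y -0.026012511453122 20 lid slope -0.29407077868378784
top 9 catch z 0.10302552024593836 tab y -0.002989468511370138 19 lid slope -0.002527654409238015
scene 0 catch z 0.09996514676702462 tab y -0.028760667769751936 29 lid slope -0.29822901828751186
scene 9 catch z 0.10003454274992496 tab y -0.004670283686243837 32 lid slope -0.0004433960074898747
```

```bash
python3 -c "
from station import ctrl;print(ctrl.hand_in())"
```

```text
the job is handed in; nothing more can be done
None
```

The lid is shut and bolted, and I handed the job in about 9 s into the 43 s allowed. I pressed the lid down with closed fingertips. Then one fingertip held the catch down while the other pushed the tab along until it met the end stop, where the side force jumped from about 7.5 N to 19 N. Last, I let the catch up and backed the arm clear of the box.

- **Lid:** the slope measured from depth was 0.003 rad or less in both views, against about 0.29 rad at the start.
- **Catch:** its top was back at its starting height, within about 0.2 mm in both views. It could only rise like that with the bolt at 23 mm or more.
- **Bolt travel:** the measurements disagree somewhat. Depth gave 23 to 24 mm and the shift of the tab in the top picture gave about 25.5 mm, against the 22.5 mm required. The stop contact and the risen catch both point to the bolt being home.
- **Loose things:** the reel, wire frame, screwdriver and side cutters look unmoved. I did not recheck the multimeter, parts tray and jar in the final pictures, but the arm did not go near them.
- **Clear of contact:** the force reading on the tool was back to about 0 with the arm away from the box.

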